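# Set a print-viewing sine plate to 20 degrees

## Task

The hinged viewing plate rests on a 15 mm steel gauge block and has to be set to 20 degrees. Tip the plate right back by its red handle bar until it leans on its stops, put the blue gauge block squarely on top of the steel one, then lower the plate by hand, without letting it drop, until its roller rests on the blue block. Leave the other things on the table where they are.

Things in the scene. Friction and masses are not known exactly. Their poses are not given: they have to be found in the camera images.
- stage_base: Fixed green-painted steel base of the sine stage, 110 wide (x) x 200 long (y, from -155 to +45) x 12 mm thick. Origin: at its underside, right below the hinge axis. Its x axis is parallel to the hinge axis, its -y points from the hinge to the plate's free end, z up. Position and yaw vary, -y of the base staying within 0.3 rad of world -y.
- hinge (a point): Point on the hinge axis, mid-width, 20 mm above the table. The axis runs along the base's x.
- tilt_plate (a joint): Plate angle, rad: 0 level, grows as the free end rises. Starts near 0.125 (on the steel block). At 1.83 (105 degrees) it leans on its stops and stays there by its weight; below about 1.4 it falls shut if let go. The hinge turns freely; about 2.5 N at the handle lifts the 0.6 kg plate. sin(angle) = height of the blocks / 120 mm: 15 + 26 mm gives 0.349 rad (20 degrees).
- handle (a point): Middle of the red handle bar: round, 10 mm thick, 80 mm clear between two grey arms, parallel to the hinge axis. At plate angle a it lies 178 cos a - 11 sin a mm horizontally from the hinge axis (towards base -y) and 178 sin a + 11 cos a mm above it. The bar's centre line is 46 mm clear of the end of the plate (aluminium, 140 x 80 x 14 mm, with a paper card on it).
- roller (a point): Middle of the steel roller under the plate (16 mm diameter, parallel to the hinge axis, 120 mm from it) that rests on the blocks. With the plate leaning back, the blocks on the base are open from above.
- steel_block_center (a point): Loose bare-steel gauge block, 30 x 30 mm, 15 mm high, standing on the base under the roller about 114 mm from the hinge. The point is its centre; z up, x and y along its sides.
- blue_block_center (a point): Loose blue gauge block, 30 x 30 mm, 26 mm high, 0.17 kg, on the white mat at the right. The point is its centre (13 mm above its underside); z up, x and y along its sides.
- gold_block_center (a point): Yellow gauge block, 30 x 30 mm, 18 mm high, on the same mat (bystander). The point is its centre.
- red_block_center (a point): Red gauge block, 30 x 30 mm, 36 mm high, on the same mat (bystander). The point is its centre. The three blocks swap places; their centres are at least 75 mm apart.
- jar_center (a point): Glass powder jar with black lid, 68 mm diameter, 34 mm high (bystander). Its centre.
- tape_center (a point): Cream roll of lifting tape standing on its end, 80 mm diameter, 50 mm high (bystander). Its centre.
- torch_center (a point): Orange pocket torch standing on its head, 38 mm diameter, 115 mm high (bystander). Its centre.
- brush_center (a point): Powder brush with black handle and white head, 190 mm long, lying down (bystander). Its middle.
Mind the look-alikes: they are no part of the job. There is more than one size of the part that bears blue_block_center; the job needs the smallest.

How it is judged (in metres and radians):
On the way, in this order (a step that is already met when the one before it is completed fails the run):
1. The plate is tipped right back (beyond 1.65 rad) (value of joint tilt_plate above 1.65 rad), for 0.2 s.
2. With the plate still tipped back, the blue block stands on the steel block, centres within 8 mm (horizontal distance between blue_block_center and steel_block_center below 0.008 m and z of blue_block_center in the frame of steel_block_center between 0.0185 and 0.0225 m and value of joint tilt_plate above 1.5 rad), for 0.2 s.
At the end, for the whole second after the job is handed in: The plate is at rest at 19 to 21 degrees (0.332 to 0.366 rad), carried by the blue block standing level (within 0.05 rad) on the steel block (centres within 8 mm in plan), which stands level on the base (value of joint tilt_plate between 0.332 and 0.366 rad and velocity of joint tilt_plate between -0.05 and 0.05 rad/s and horizontal distance between blue_block_center and steel_block_center below 0.008 m and z of blue_block_center in the frame of steel_block_center between 0.0185 and 0.0225 m and angle between each of steel_block_center, blue_block_center's own z axis and vertical below 0.05 rad and height (world z) of steel_block_center between 0.0175 and 0.0215 m); the robot touches nothing.
It fails at once if The plate is let drop (it closes faster than 3 rad/s, about what a free fall of 7 mm at the roller gives) (velocity of joint tilt_plate below -3 rad/s).
It fails at once if A bystander (yellow or red block, jar, tape, torch, brush) is moved more than 30 mm (distance of any of gold_block_center, red_block_center, jar_center, tape_center, torch_center, brush_center from where it was at the start of the episode above 0.03 m).
It also fails if it takes over 67 s, if anything falls off the work surface, if the arm or the gripper's body presses on something with over 40 N, if the wrist force passes 120 N, or if a joint passes its speed limit or range.

## Robot

A 6-joint arm with a two-finger parallel gripper is mounted at the origin on the work surface. World frame = base frame: x ahead of the robot, y to its left, z up, the work surface at z = 0. Lengths are in mm, angles in degrees, forces in N, time in s.
With the tool pointing down it reaches from about 300 to 850 mm from the base axis. Payload 4.2 kg.
Tool frame: the origin (TCP) lies at the very end of the fingers, on their centre line; the grasp point (between the pads) lies 19 mm behind it; z points along the fingers, y is the line along which they close (so a half turn about z gives the same grasp; the last joint's range is limited). The gripper opens to 91 mm and grips with 3 to 60 N. Pads are 32 mm wide; open, the fingers measure 118 mm over their backs; the gripper's body (76 mm by 178 mm) begins 60 mm behind the grasp point.
Start: joints at [70.417, 18.312, 89.639, -0, 72.044, -1.146], TCP at [181.861, 545.5, 213.976] pointing down, gripper open.
Joint ranges: [-177.97, 177.97], [-48.28, 115.42], [12.27, 149.76], [-77.06, 257.06], [2.81, 150.46], [-146.56, 146.56]. Speed limits (degrees/s): [147.25, 147.25, 180, 180, 180, 180].

## Interface

Orientations are given as [roll, pitch, yaw] about the fixed x, y, z axes, in that order (R = Rz(yaw) Ry(pitch) Rx(roll)).
In Python, from workcell import * gives the robot as it stands.
- The arm moves only by the tool move_arm, never from a script. Its argument "motion" is a list of rows, each a list of 3 entries, a list of its own where there are three numbers: the finger opening in mm, from 0 to 91.2, then the shift along the world's x, y, z in units of 25 mm (1.0 is 25 mm), then the turn, a rotation vector about the world's x, y, z in units of 4 degrees (1.0 is 4 degrees). In form: [[grip, [x, y, z], [ax, ay, az]], ...]. A call has 1 to 20 rows; each row shifts and turns the commanded pose from where the row before left it; what a row does not reach is not made up. A row lasts 1/12 s, in which the tool goes at most 41.7 mm and 7.16 degrees, less where a joint would pass 70% of its speed; a pose out of reach is approached as far as the arm can. A call with a number of a shift or a turn outside -1 to 1 is refused whole. A call with a gripper value outside its range is refused whole. The fingers move at their own pace and stop on an object; "grip_force" is the grip in N (left out, the last holds). Time passes only in rows, so rows that do not move let the fingers close. It gives the time, the measured TCP pose, the force, the opening and the grip force at its end, in the units of the state.
- state(): the state, without advancing time (a new reading comes with each control period).
- grab_frame(name): name is "side" or "top" or "wrist"; returns the picture (420x560x3 uint8, blue, green, red); there is no depth.
- camera_info(name): a dict with "fx", "fy", "cx", "cy" (pixels), "rvec" (rotation vector, rad) and "tvec" (3), from world to camera coordinates, as OpenCV has them. Camera axes: x right, y down, z forward; pixel columns grow to the right and rows downward; lengths in mm; the calibration is good to about 2 mm. The wrist camera is an equidistant fisheye: a pixel r from the principal point sees the ray r / f radians off the axis. A picture is of the moment at which its call begins: read the wrist's pose just before it. camera_info takes no time and is no camera call; for the wrist camera it gives the pose at the moment of the call.
- job_done(): hands the job in; it is judged then, once.
The state is a dict: "time_s": time; "qpos": joint angles; "qvel": joint speeds; "effort": joint torques, N m; "ee_pos": TCP position; "ee_rot": TCP orientation; "force": force on the tool from outside, world axes, zero at the start; "torque": the same for the moment, N m; "gripper_width": finger opening in mm; "gripper_force": force on a finger pad.
Only numpy, scipy, OpenCV 4.12 (cv2) and the standard library are available. Lean on these libraries where they do the work, as an engineer would, in place of code of your own. Each camera call takes 0.05 s, during which the arm holds its last target. There are 200 camera calls.

## Working session

There is one attempt and no reset: what is moved stays moved. The work goes in short steps, Python scripts to look and compute and a tool call to move; the robot and the scene stay as the last step left them, time stands still between calls to the robot, and variables do not carry over. Pictures are saved under pics/ and viewed, at most 10 in all, crops included, and the job is handed in when it is done.

Besides the shell and the picture viewer there is one more tool, called after "Request:" by a JSON object that holds its "op" and its "data", one argument or row to a line. move_arm: Moves the arm, as the interface text tells. Shifts and turns lie within -1 to 1; 1 stands for 25 mm of shift or 4 degrees of turn. Its arguments: {"type":"object","properties":{"motion":{"type":"array","items":{"type":"array"}},"grip_force":{"type":"number"}},"required":["motion"]}

```bash
ls; mkdir -p pics; python3 - <<'E'
from workcell import *
import cv2,numpy as np
s=state();print(s)
for n in("top","side"):
    f=grab_frame(n);cv2.imwrite(f"pics/{n}0.png",f);c=camera_info(n);print(n,c)
a=cv2.imread("pics/top0.png");b=cv2.imread("pics/side0.png")
E
```

```text
pics
{'time_s': 0.0, 'qpos': array([ 7.04164116e+01,  1.83523487e+01,  8.97079474e+01, -9.08733774e-04,
        7.20435565e+01, -1.14527519e+00]), 'qvel': array([ 0.05122229,  0.07972496, -0.09063659,  0.04409577,  0.03922959,
       -0.04938407]), 'effort': array([-5.16793280e-04, -4.12467170e+01, -2.31979591e+01,  7.27270078e-02,
        4.54407837e-02, -1.42550307e-04]), 'ee_pos': array([181.68762431, 544.99561764, 213.10274883]), 'ee_rot': array([-1.79896151e+02, -1.21196323e-03,  1.61561967e+02]), 'force': array([-0.72255881, -0.30164222, -0.1853717 ]), 'torque': array([-0.00526392, -0.02371573, -0.03771487]), 'gripper_force': 0.0, 'gripper_width': 91.49476793082722}
top {'fx': 416.36742176545977, 'fy': 416.36742176545977, 'cx': 279.6976978178096, 'cy': 203.8575001699459, 'rvec': array([ 2.158653  , -2.13963822,  0.1661508 ]), 'tvec': array([-37.50579074, 560.5125196 , 760.71792832])}
side {'fx': 499.0724073488415, 'fy': 499.0724073488415, 'cx': 276.7920377634775, 'cy': 211.1807424896436, 'rvec': array([ 2.0175262 , -0.82406944,  0.46411149]), 'tvec': array([-423.81971916,  270.4766    ,  681.51045848])}
```

View pics/top0.png

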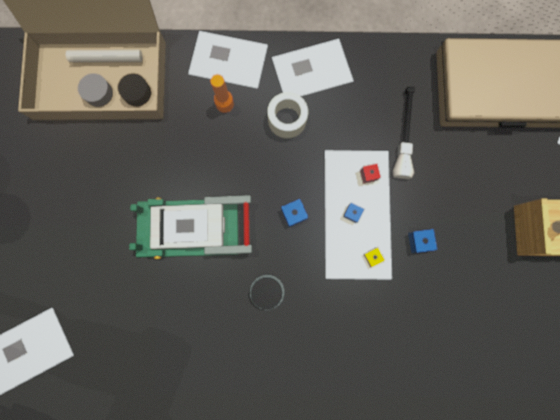

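View pics/side0.png

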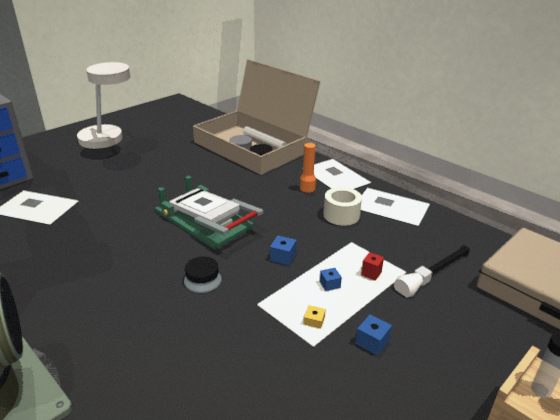

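Blue candidates in the top view are (294,213) large on the table, (354,213) small on the mat and (425,241) large on the table. The smallest one, on the mat, is at (354,213) top and (331,279) side. The stage's hinge is at the left (~140,228) and the red bar is at (247,224). Next I measure them and check the choice in a close crop.

```bash
cat > h.py <<'E'
import cv2,numpy as np
from workcell import *
def ray(n,uv,c=None):
    c=c or camera_info(n);R=cv2.Rodrigues(np.array(c["rvec"]))[0];t=np.array(c["tvec"])
    uv=np.atleast_2d(uv).astype(float)
    d=np.c_[(uv[:,0]-c["cx"])/c["fx"],(uv[:,1]-c["cy"])/c["fy"],np.ones(len(uv))]
    if n=="wrist":
        r=np.hypot(d[:,0],d[:,1])+1e-9; d=np.c_[d[:,:2]*(np.sin(r)/r)[:,None],np.cos(r)]
    return -R.T@t,d@R
def plane(n,uv,z,c=None):
    o,d=ray(n,uv,c);return o+d*((z-o[2])/d[:,2])[:,None]
def proj(n,P,c=None):
    c=c or camera_info(n);K=np.array([[c["fx"],0,c["cx"]],[0,c["fy"],c["cy"]],[0,0,1]])
    return cv2.projectPoints(np.atleast_2d(P).astype(float),np.array(c["rvec"]),np.array(c["tvec"]),K,None)[0][:,0]
def tri(uv1,uv2,a="top",b="side"):
    o1,d1=ray(a,uv1);o2,d2=ray(b,uv2);d1,d2=d1[0],d2[0]
    s=np.linalg.lstsq(np.c_[d1,-d2],o2-o1,rcond=None)[0]
    p,q=o1+s[0]*d1,o2+s[1]*d2;return (p+q)/2,np.linalg.norm(p-q)
def blobs(f,lo,hi,amin=40):
    m=cv2.inRange(cv2.cvtColor(f,cv2.COLOR_BGR2HSV),np.array(lo),np.array(hi))
    m=cv2.morphologyEx(m,cv2.MORPH_CLOSE,np.ones((3,3)))
    cs=[c for c in cv2.findContours(m,cv2.RETR_EXTERNAL,cv2.CHAIN_APPROX_NONE)[0] if cv2.contourArea(c)>amin]
    return cs
HUE=dict(blue=((100,120,40),(125,255,255)),red=((0,150,60),(4,255,255)),yel=((22,150,80),(32,255,255)),green=((60,80,30),(88,255,255)),orange=((5,150,80),(17,255,255)))
E
python3 - <<'E'
from h import *
np.set_printoptions(precision=1,suppress=True)
for n in("top","side"):
    f=cv2.imread(f"pics/{n}0.png")
    for k,(lo,hi) in HUE.items():
        for c in blobs(f,lo,hi):
            r=cv2.minAreaRect(c);M=cv2.moments(c);uv=[M["m10"]/M["m00"],M["m01"]/M["m00"]]
            print(n,k,np.array(uv),"area",cv2.contourArea(c),"rect",np.round(r[1],1),round(r[2],1),"z20:",plane(n,uv,20)[0][:2])
f=cv2.imread("pics/top0.png")
a=cv2.resize(f[150:290,270:450],None,fx=4,fy=4,interpolation=cv2.INTER_CUBIC);cv2.imwrite("pics/c1.png",a)
a=cv2.resize(f[185:275,125:265],None,fx=5.6,fy=5.6,interpolation=cv2.INTER_CUBIC);cv2.imwrite("pics/c2.png",a)
E
```

```text
top blue [422.9 240.8] area 491.0 rect [21.6 25.3] 82.9 z20: [ 493.6 -313.7]
top blue [353.4 212.2] area 166.5 rect [13.4 13.4] 26.6 z20: [ 548.7 -178.4]
top blue [294.1 212.2] area 416.5 rect [21.4 21.4] 66.0 z20: [547.5 -61.2]
top red [246.  223.4] area 162.5 rect [41.  4.] 90.0 z20: [524.5  33.1]
top red [371.2 172.4] area 165.0 rect [13.8 13.8] 76.0 z20: [ 629.4 -215.4]
top yel [373.9 256.8] area 182.0 rect [13.9 14.3] 63.4 z20: [ 461.5 -216.8]
top green [230.9 224.9] area 465.5 rect [39. 13.] 90.0 z20: [521.4  62.7]
top green [155.2 231.1] area 1245.0 rect [57. 74.] 90.0 z20: [507.9 210.1]
top orange [222.8  98.8] area 336.5 rect [30.3 17.9] 79.4 z20: [780.6  85.9]
side blue [372.9 334. ] area 931.5 rect [32.9 33.7] 29.1 z20: [ 494.8 -315.7]
side blue [330.3 278.7] area 325.0 rect [20.1 20.4] 77.5 z20: [ 548.2 -184.2]
side blue [282.4 249.7] area 572.0 rect [25.9 26.7] 13.0 z20: [547.5 -65. ]
side blue [ 12.3 170. ] area 456.0 rect [21.5 27.9] 73.3 z20: [301.4 617.5]
side blue [  8.2 145.3] area 360.0 rect [22.1 20.5] 73.3 z20: [347.2 766.2]
side blue [  4.6 119.6] area 203.5 rect [24. 12.] 90.0 z20: [407.  953.8]
side red [372.1 265.6] area 385.0 rect [19.3 24. ] 18.4 z20: [ 632.2 -214. ]
side red [241.7 219.5] area 113.0 rect [ 4.7 33. ] 61.4 z20: [560.2  67.5]
side yel [314.8 313. ] area 182.0 rect [17.9 12.1] 14.0 z20: [ 464.1 -221.9]
side green [197.6 224.7] area 1250.0 rect [101.4  38.3] 21.0 z20: [482.1 115.7]
side green [188.4 182.9] area 68.0 rect [14.9  6. ] 85.2 z20: [572.6 270.2]
side orange [308.  169.2] area 542.0 rect [49. 15.] 90.0 z20: [827.1 122.3]
```

View pics/c1.png

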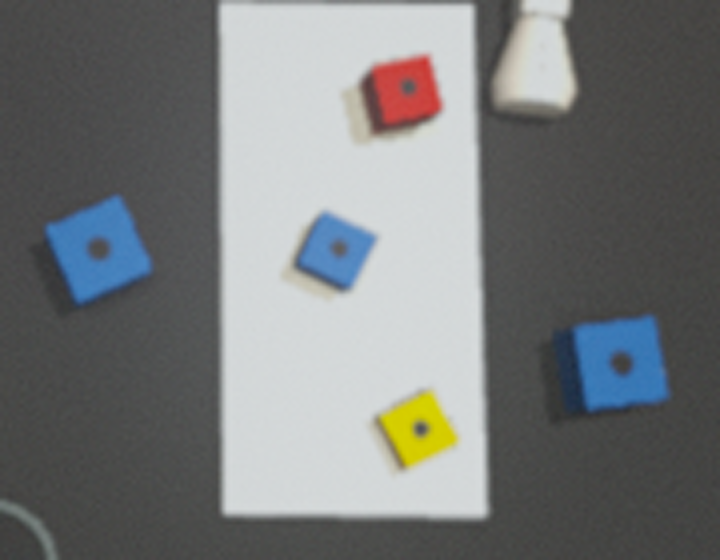

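View pics/c2.png

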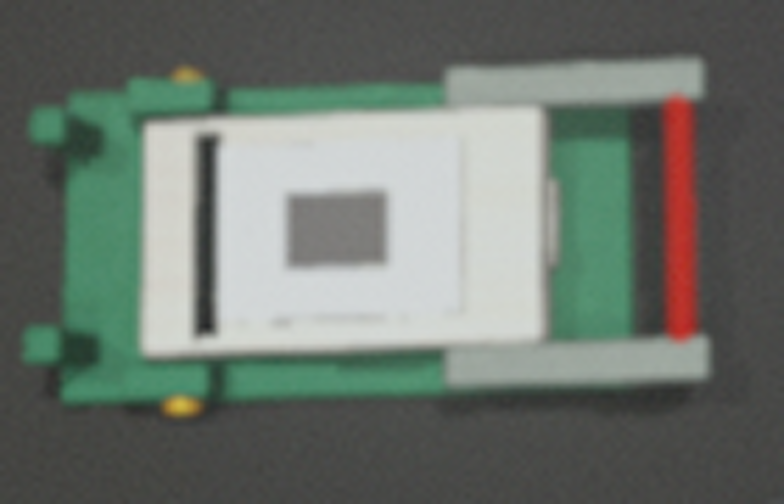

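The crop shows the small blue block at c1 (337,249), clearly smaller than the other two blues at (98,250) and (620,363). In c2 the red bar runs from (678,97) to (682,338) and the yellow hinge pin ends are at (185,75) and (182,405).

```bash
python3 - <<'E'
from h import *
np.set_printoptions(precision=1,suppress=True)
t=lambda u,v:[125+u/5.6,185+v/5.6]
bar=plane("top",[t(678,97),t(682,338)],53.1);print("bar",bar,bar.mean(0))
pin=plane("top",[t(185,75),t(182,405)],20);print("pin",pin,pin.mean(0))
arm=plane("top",[t(575,84),t(576,362)],53);print(arm)
for a in(bar,pin,arm):
    d=a[0]-a[1];print("x-axis yaw",np.degrees(np.arctan2(d[1],d[0])),np.linalg.norm(d))
d=pin.mean(0)-bar.mean(0);print("y-axis yaw-90",np.degrees(np.arctan2(-d[0],d[1])),np.linalg.norm(d[:2]),"exp 175.2")
# side check
f=cv2.imread("pics/side0.png");c=max(blobs(f,(0,150,60),(4,255,255)),key=lambda c:-cv2.boundingRect(c)[0]);r=cv2.minAreaRect(c)
print("tri bar",tri([246.4,223.9],r[0]))
# blue block, top face
f=cv2.imread("pics/top0.png")
c=[c for c in blobs(f,*HUE["blue"]) if 340<c[:,0,0].mean()<365][0]
q=cv2.boxPoints(cv2.minAreaRect(c));P=plane("top",q,26);print("blue",P.mean(0),[np.round((np.degrees(np.arctan2(*(P[(i+1)%4]-P[i])[[1,0]])),np.linalg.norm(P[(i+1)%4]-P[i])),1) for i in range(4)])
print("hole",plane("top",[270+339/4,150+248/4],26))
E
```

```text
bar [[561.4  31.4  53.1]
 [480.1  28.4  53.1]] [520.8  29.9  53.1]
pin [[572.6 207.8  20. ]
 [457.1 203.   20. ]] [514.8 205.4  20. ]
[[565.5  66.3  53. ]
 [471.9  63.5  53. ]]
x-axis yaw 2.083597027087333 81.35180118102583
x-axis yaw 2.390223100436839 115.59635071015607
x-axis yaw 1.7156964243785904 93.73951136710977
y-axis yaw-90 1.933808344543049 175.6410515944721 exp 175.2
tri bar (array([522.2,  28. ,  56. ]), np.float64(5.503933926305789))
blue [ 547.9 -177.3   26. ] [array([-27. ,  26.8]), array([-116.5,   26.1]), array([152.8,  26.7]), array([63.6, 26. ])]
hole [[ 548.3 -179.9   26. ]]
```

Request:
{"op": "move_arm", "data": {
  "motion": [
    [40,[0.68,-1,-0.2],[0,0,0.2555]],
    [40,[0.68,-1,-0.2],[0,0,0.2555]],
    [40,[0.68,-1,-0.2],[0,0,0.2555]],
    [40,[0.68,-1,-0.2],[0,0,0.2555]],
    [40,[0.68,-1,-0.2],[0,0,0.2555]],
    [40,[0.68,-1,-0.2],[0,0,0.2555]],
    [40,[0.68,-1,-0.2],[0,0,0.2555]],
    [40,[0.68,-1,-0.2],[0,0,0.2555]],
    [40,[0.68,-1,-0.2],[0,0,0.2555]],
    [40,[0.68,-1,-0.2],[0,0,0.2555]],
    [40,[0.68,-1,-0.2],[0,0,0.2555]],
    [40,[0.68,-1,-0.2],[0,0,0.2555]],
    [40,[0.68,-1,-0.2],[0,0,0.2555]],
    [40,[0.68,-1,-0.2],[0,0,0.2555]],
    [40,[0.68,-1,-0.2],[0,0,0.2555]],
    [40,[0.68,-1,-0.2],[0,0,0.2555]],
    [40,[0.68,-1,-0.2],[0,0,0.2555]],
    [40,[0.68,-1,-0.2],[0,0,0.2555]],
    [40,[0.68,-1,-0.2],[0,0,0.2555]],
    [40,[0.64,-1,-0.2],[0,0,0.2555]]
  ],
  "grip_force": 20
}}

```text
time_s: 1.77
ee_pos: [521.4, 44.1, 113.4]
ee_rot: [180.0, -0.0, -178.0]
force: [0.4, 0.9, 0.6]
gripper_width: 39.8
gripper_force: 0.0
```

Request:
{"op": "move_arm", "data": {
  "motion": [
    [40,[0,-0.6,0],[0,0,0]],
    [40,[0,0,0],[0,0,0]],
    [40,[0,0,0],[0,0,0]],
    [40,[0,0,0],[0,0,0]]
  ]
}}

```text
time_s: 2.1
ee_pos: [520.4, 31.1, 113.8]
ee_rot: [180.0, -0.0, -178.0]
force: [-0.7, -0.0, 1.2]
gripper_width: 40.2
gripper_force: 0.0
```

```bash
python3 - <<'E'
from h import *
np.set_printoptions(precision=1,suppress=True)
s=state();print(s["ee_pos"],s["ee_rot"],s["force"],s["gripper_width"],s["qpos"])
c=camera_info("wrist");f=grab_frame("wrist");cv2.imwrite("pics/w1.png",f);print(c)
for b in blobs(f,*HUE["red"]):
    r=cv2.minAreaRect(b);print(r,cv2.contourArea(b));print(plane("wrist",cv2.boxPoints(r),53,c))
E
```

```text
[520.4  31.1 113.8] [ 180.   -0. -178.] [-0.7 -0.   1.2] 40.15556198047439 [  2.1  18.5 105.1   0.   56.4 -89.9]
{'fx': 325.19226210127806, 'fy': 325.19226210127806, 'cx': 280.2209480324214, 'cy': 206.21451023643795, 'rvec': array([-2. , -2.1, -0.3]), 'tvec': array([ -11.8, -505.3,  156.1])}
((278.4999694824219, 221.99996948242188), (105.99998474121094, 12.999998092651367), 90.0) 1220.5
[[481.2  23.   53. ]
 [480.9  32.3  53. ]
 [565.2  35.7  53. ]
 [565.6  25.3  53. ]]
```

View pics/w1.png

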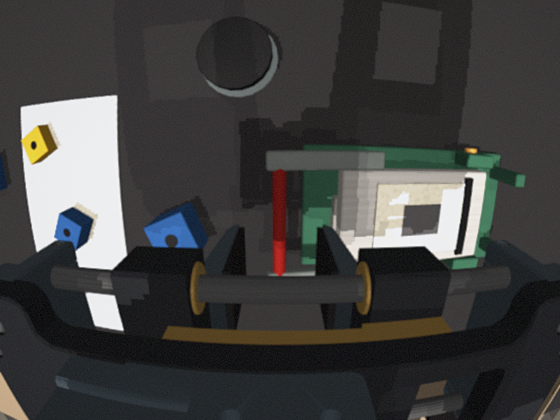

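The wrist picture shows the bar at pixel (279, 170–275), centred between the fingers at x ≈ 240 and 320. I go down and grip it.

Request:
{"op": "move_arm", "data": {
  "motion": [
    [40,[0,-0.05,-0.6],[0,0,0]],
    [40,[0,0,-0.8],[0,0,0]],
    [40,[0,0,-0.8],[0,0,0]],
    [40,[0,0,-0.6],[0,0,0]],
    [40,[0,0,-0.4],[0,0,0]],
    [20,[0,0,0],[0,0,0]],
    [12,[0,0,0],[0,0,0]],
    [6,[0,0,0],[0,0,0]],
    [6,[0,0,0],[0,0,0]],
    [6,[0,0,0],[0,0,0]],
    [6,[0,0,0],[0,0,0]]
  ],
  "grip_force": 20
}}

```text
time_s: 3.07
ee_pos: [521.5, 30.1, 34.9]
ee_rot: [179.9, 0.1, -178.0]
force: [0.3, 4.1, 2.8]
gripper_width: 9.4
gripper_force: 20.0
```

```bash
cat > arc.py <<'E'
import numpy as np,json,sys
a0,a1,n,yaw=map(float,sys.argv[1:5]);n=int(n)
a=a0+(a1-a0)*(np.arange(n+1)/n)
a=a0+(a1-a0)*(lambda s:s+0.8*(-np.sin(2*np.pi*s)/(2*np.pi)))(np.arange(n+1)/n)
d=178*np.cos(a)-11*np.sin(a);h=178*np.sin(a)+11*np.cos(a);y=np.radians(yaw)
P=np.c_[d*np.sin(y),-d*np.cos(y),h]/25
Q=np.round(P-P[0],2);D=np.diff(Q,axis=0).round(2)
for r in D: print(r.tolist())
print("total mm",Q[-1]*25)
E
python3 arc.py 0.125 1.81 30 2
```

```text
[-0.0, 0.02, 0.08]
[0.0, 0.02, 0.1]
[0.0, 0.02, 0.12]
[0.0, 0.04, 0.15]
[-0.01, 0.06, 0.21]
[0.0, 0.08, 0.26]
[0.0, 0.11, 0.31]
[-0.01, 0.15, 0.37]
[0.0, 0.21, 0.42]
[-0.01, 0.26, 0.46]
[-0.02, 0.34, 0.49]
[-0.01, 0.4, 0.49]
[-0.02, 0.48, 0.48]
[-0.02, 0.54, 0.45]
[-0.02, 0.6, 0.4]
[-0.02, 0.63, 0.34]
[-0.02, 0.65, 0.27]
[-0.02, 0.65, 0.19]
[-0.03, 0.63, 0.13]
[-0.02, 0.58, 0.07]
[-0.01, 0.53, 0.02]
[-0.02, 0.47, -0.02]
[-0.01, 0.4, -0.03]
[-0.02, 0.33, -0.05]
[-0.01, 0.26, -0.05]
[0.0, 0.21, -0.05]
[-0.01, 0.16, -0.04]
[0.0, 0.12, -0.03]
[-0.01, 0.09, -0.03]
[0.0, 0.08, -0.02]
total mm [ -8.   228.   137.25]
```

Request:
{"op": "move_arm", "data": {
  "motion": [
    [6,[0,0.02,0.08],[0,0,0]],
    [6,[0,0.02,0.1],[0,0,0]],
    [6,[0,0.02,0.12],[0,0,0]],
    [6,[0,0.04,0.15],[0,0,0]],
    [6,[-0.01,0.06,0.21],[0,0,0]],
    [6,[0,0.08,0.26],[0,0,0]],
    [6,[0,0.11,0.31],[0,0,0]],
    [6,[-0.01,0.15,0.37],[0,0,0]],
    [6,[0,0.21,0.42],[0,0,0]],
    [6,[-0.01,0.26,0.46],[0,0,0]],
    [6,[-0.02,0.34,0.49],[0,0,0]],
    [6,[-0.01,0.4,0.49],[0,0,0]],
    [6,[-0.02,0.48,0.48],[0,0,0]],
    [6,[-0.02,0.54,0.45],[0,0,0]],
    [6,[-0.02,0.6,0.4],[0,0,0]]
  ]
}}

```text
time_s: 4.32
ee_pos: [518.7, 110.3, 156.3]
ee_rot: [-179.7, 0.2, -177.9]
force: [2.0, -5.2, 4.4]
gripper_width: 9.5
gripper_force: 20.0
```

Request:
{"op": "move_arm", "data": {
  "motion": [
    [6,[-0.02,0.63,0.34],[0,0,0]],
    [6,[-0.02,0.65,0.27],[0,0,0]],
    [6,[-0.02,0.65,0.19],[0,0,0]],
    [6,[-0.03,0.63,0.13],[0,0,0]],
    [6,[-0.02,0.58,0.07],[0,0,0]],
    [6,[-0.01,0.53,0.02],[0,0,0]],
    [6,[-0.02,0.47,-0.02],[0,0,0]],
    [6,[-0.01,0.4,-0.03],[0,0,0]],
    [6,[-0.02,0.33,-0.05],[0,0,0]],
    [6,[-0.01,0.26,-0.05],[0,0,0]],
    [6,[0,0.21,-0.05],[0,0,0]],
    [6,[-0.01,0.16,-0.04],[0,0,0]],
    [6,[0,0.12,-0.03],[0,0,0]],
    [6,[-0.01,0.09,-0.03],[0,0,0]],
    [6,[0,0.08,-0.02],[0,0,0]],
    [6,[0,0,0],[0,0,0]],
    [6,[0,0,0],[0,0,0]],
    [6,[0,0,0],[0,0,0]]
  ]
}}

```text
time_s: 5.82
ee_pos: [513.5, 257.8, 172.0]
ee_rot: [179.9, 0.1, -178.0]
force: [1.7, 2.5, 4.0]
gripper_width: 9.6
gripper_force: 20.0
```

Request:
{"op": "move_arm", "data": {
  "motion": [
    [20,[0,0,0],[0,0,0]],
    [30,[0,0,0],[0,0,0]],
    [40,[0,0,0],[0,0,0]],
    [40,[0,0,0],[0,0,0]],
    [50,[0,0,0.3],[0,0,0]],
    [50,[0,0,0.6],[0,0,0]],
    [50,[0,0,0.8],[0,0,0]],
    [50,[0,-0.3,0.4],[0,0,0]],
    [50,[0.1,-1,0],[0,0,0]],
    [50,[0.1,-1,0],[0,0,0]],
    [50,[0.1,-1,0],[0,0,0]],
    [50,[0.1,-1,0],[0,0,0]],
    [50,[0.1,-1,0],[0,0,0]],
    [50,[0.1,-1,0],[0,0,0]],
    [50,[0.1,-1,0],[0,0,0]],
    [50,[0.1,-1,0],[0,0,0]],
    [50,[0.1,-1,0],[0,0,0]],
    [50,[0.1,-1,0],[0,0,0]],
    [50,[0.1,-1,0],[0,0,0]],
    [50,[0.1,-1,0],[0,0,0]]
  ]
}}

```text
time_s: 7.48
ee_pos: [542.3, -52.1, 224.0]
ee_rot: [-180.0, -0.0, -178.0]
force: [0.7, 0.2, 0.4]
gripper_width: 49.7
gripper_force: 0.0
```

```bash
python3 - <<'E'
from h import *
np.set_printoptions(precision=1,suppress=True)
s=state();print(s["ee_pos"],s["ee_rot"],s["time_s"])
for n in("top","side","wrist"):
    c=camera_info(n);np.save(f"pics/{n}2.npy",c,allow_pickle=True);cv2.imwrite(f"pics/{n}2.png",grab_frame(n))
t=cv2.imread("pics/top2.png")[180:280,110:260];s=cv2.imread("pics/side2.png")[130:260,130:280]
a=np.hstack([cv2.resize(t,(450,300),interpolation=cv2.INTER_CUBIC),cv2.resize(s,(346,300),interpolation=cv2.INTER_CUBIC)])
cv2.imwrite("pics/c3.png",a)
E
```

```text
[542.3 -52.1 224. ] [-180.   -0. -178.] 7.4833
```

View pics/c3.png

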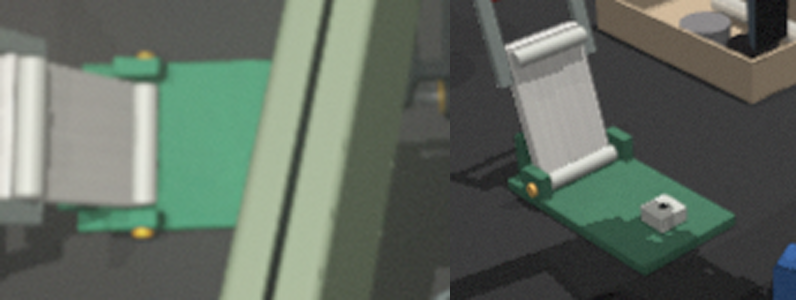

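The plate leans back on its stops and the steel block stands clear, at side pixel ≈ (222,222). I measure the blue and steel blocks from these frames.

```bash
python3 - <<'E'
from h import *
np.set_printoptions(precision=1,suppress=True)
c=np.load("pics/wrist2.npy",allow_pickle=True).item();f=cv2.imread("pics/wrist2.png")
for b in blobs(f,(100,120,60),(125,255,255)):
    r=cv2.minAreaRect(b);print(np.array(r[0]),np.array(r[1]),cv2.contourArea(b));P=plane("wrist",cv2.boxPoints(r),26,c);print(P[:,:2].tolist(),P.mean(0))
print("steel side", plane("side",[222.3,221.5],25))
s=cv2.imread("pics/side2.png")
# small-blue in side view, hole & centroid
for b in blobs(s,*HUE["blue"]):
    print("side",b[:,0].mean(0),plane("side",b[:,0].mean(0),16))
print("proj centre", proj("side",[548,-178,26]),proj("top",[548,-178,26]))
a=np.hstack([f[:, :],]);cv2.imwrite("pics/c4.png",a)
E
```

```text
[177.4 185.7] [24.6 26.8] 598.5
[[555.5802053921258, -200.37666121609604], [525.958030194838, -183.3876060691291], [538.8358009124685, -156.19275054665982], [568.5846963728746, -172.35798363659012]] [ 547.2 -178.1   26. ]
[273.1 188.1] [38.  36.3] 1283.0
[[535.2941509502821, -91.04987062978344], [518.2263176287593, -52.9268301556677], [559.0282001600643, -34.74093293355712], [577.0066291482209, -73.60662823714327]] [547.4 -63.1  26. ]
[ 83.7 144. ] [32.1 36.5] 1033.0
[[475.18489982754477, -343.73764314198564], [470.9516540222942, -283.6005856732893], [511.2484440634215, -277.3381448795783], [517.8242786939348, -337.4667805798871]] [ 493.8 -310.5   26. ]
steel side [[521.7  83.8  25. ]]
side [373.1 333.9] [[ 498.6 -313.9   16. ]]
side [330.1 279. ] [[ 551.2 -181.6   16. ]]
side [282.5 249.6] [[551.6 -61.3  16. ]]
side [ 10.7 170.8] [[299.  623.9  16. ]]
side [  7.8 145.5] [[348.3 775.   16. ]]
side [  4.4 119.3] [[410.1 966.6  16. ]]
proj centre [[327.8 274.6]] [[353.8 212.2]]
```

View pics/c4.png

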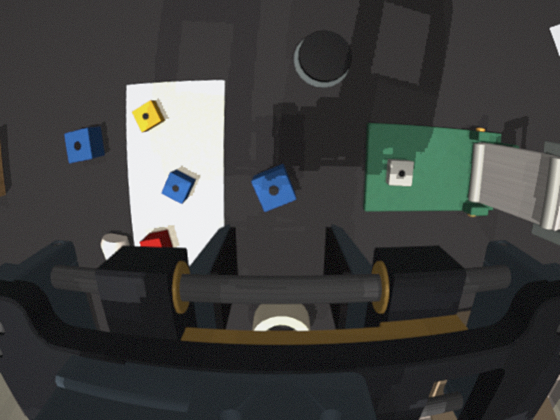

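This wrist view shows the small blue block on the mat, hole at (177,187), and the steel block on the base, hole at (402,174). I go above the blue block.

Request:
{"op": "move_arm", "data": {
  "motion": [
    [50,[0.03,-0.63,-0.5],[0,0,-0.89]],
    [50,[0.03,-0.63,-0.5],[0,0,-0.89]],
    [50,[0.03,-0.63,-0.5],[0,0,-0.89]],
    [50,[0.03,-0.63,-0.5],[0,0,-0.89]],
    [50,[0.03,-0.63,-0.5],[0,0,-0.89]],
    [50,[0.03,-0.63,-0.5],[0,0,-0.89]],
    [50,[0.03,-0.63,-0.5],[0,0,-0.89]],
    [50,[0.03,-0.63,-0.5],[0,0,-0.89]],
    [50,[0,0,0],[0,0,0]],
    [50,[0,0,0],[0,0,0]],
    [50,[0,0,0],[0,0,0]]
  ]
}}

```text
time_s: 8.55
ee_pos: [549.1, -175.3, 124.3]
ee_rot: [180.0, 0.0, 153.6]
force: [0.6, -0.9, 1.3]
gripper_width: 49.7
gripper_force: 0.0
```

```bash
python3 - <<'E'
from h import *
np.set_printoptions(precision=1,suppress=True)
c=np.load("pics/wrist2.npy",allow_pickle=True).item();f=cv2.imread("pics/wrist2.png")
print("holes steel,blue",plane("wrist",[402,174],27,c),plane("wrist",[177,187.5],26,c))
h=cv2.cvtColor(f,cv2.COLOR_BGR2HSV);m=np.zeros(f.shape[:2],np.uint8);m[155:195,380:420]=(h[155:195,380:420,1]<60)*255
b=max(cv2.findContours(m,cv2.RETR_EXTERNAL,cv2.CHAIN_APPROX_NONE)[0],key=cv2.contourArea);r=cv2.minAreaRect(b);P=plane("wrist",cv2.boxPoints(r),24,c);print(r);print(P,P.mean(0))
s=state();print(s["ee_pos"],s["ee_rot"],s["time_s"])
c=camera_info("wrist");f=grab_frame("wrist");cv2.imwrite("pics/w3.png",f)
for b in blobs(f,(100,120,60),(125,255,255)):
    r=cv2.minAreaRect(b);P=plane("wrist",cv2.boxPoints(r),26,c);print(np.array(r[0]),np.array(r[1]),cv2.contourArea(b),P.mean(0),[np.round((np.degrees(np.arctan2(*(P[(i+1)%4]-P[i])[[1,0]])),np.linalg.norm(P[(i+1)%4]-P[i])),1) for i in range(2)])
E
```

```text
holes steel,blue [[523.6  90.3  27. ]] [[ 549.3 -178.4   26. ]]
((399.3299255371094, 172.38070678710938), (26.64639663696289, 26.64639663696289), 4.085616588592529)
[[538.3  70.9  24. ]
 [506.1  70.2  24. ]
 [506.  105.1  24. ]
 [538.9 106.4  24. ]] [522.3  88.2  24. ]
[ 549.1 -175.3  124.3] [180.    0.  153.6] 8.55
[276.5 207. ] [36. 33.] 1152.0 [ 547.3 -179.    26. ] [array([63.6, 27.9]), array([-25.8,  32.1])]
[126.3 217.6] [43.8 51. ] 2032.0 [ 493.8 -311.4   26. ] [array([94. , 58.2]), array([ 8.6, 40.2])]
[396.4 147.5] [53.1 49.2] 2382.0 [545.8 -62.   26. ] [array([113.6,  43.1]), array([28.8, 49. ])]
```

Request:
{"op": "move_arm", "data": {
  "motion": [
    [50,[-0.04,-0.14,-0.6],[0,0,0]],
    [50,[0,0,-0.9],[0,0,0]],
    [50,[0,0,-0.9],[0,0,0]],
    [50,[0,0,-0.9],[0,0,0]],
    [50,[0,0,-0.7],[0,0,0]],
    [50,[0,0,-0.5],[0,0,0]],
    [50,[0,0,-0.28],[0,0,0]],
    [50,[0,0,0],[0,0,0]],
    [40,[0,0,0],[0,0,0]],
    [34,[0,0,0],[0,0,0]],
    [26,[0,0,0],[0,0,0]],
    [26,[0,0,0],[0,0,0]],
    [26,[0,0,0],[0,0,0]],
    [26,[0,0,0],[0,0,0]]
  ],
  "grip_force": 20
}}

```text
time_s: 9.77
ee_pos: [548.7, -179.8, 5.4]
ee_rot: [180.0, 0.1, 153.5]
force: [-0.4, 1.1, 6.5]
gripper_width: 29.8
gripper_force: 20.0
```

Request:
{"op": "move_arm", "data": {
  "motion": [
    [26,[0,0,0.3],[0,0,0]],
    [26,[0,0,0.7],[0,0,0]],
    [26,[0,0,1],[0,0,0]],
    [26,[0,0,1],[0,0,0]],
    [26,[0,0.2,1],[0,0,0.3]],
    [26,[-0.06,0.68,0.8],[0,0,0.5]],
    [26,[-0.06,0.75,0.2],[0,0,0.6]],
    [26,[-0.06,0.75,0],[0,0,0.63]],
    [26,[-0.06,0.75,0],[0,0,0.63]],
    [26,[-0.06,0.75,0],[0,0,0.63]],
    [26,[-0.06,0.75,0],[0,0,0.63]],
    [26,[-0.06,0.75,0],[0,0,0.63]],
    [26,[-0.08,0.75,0],[0,0,0.63]],
    [26,[-0.08,0.75,0],[0,0,0.63]],
    [26,[-0.08,0.75,0],[0,0,0.63]],
    [26,[-0.08,0.75,0],[0,0,0.69]],
    [26,[0,0,0],[0,0,0]],
    [26,[0,0,0],[0,0,0]],
    [26,[0,0,0],[0,0,0]]
  ]
}}

```text
time_s: 11.35
ee_pos: [529.1, 29.1, 129.1]
ee_rot: [-180.0, -0.0, -178.0]
force: [0.2, 0.2, -2.1]
gripper_width: 30.2
gripper_force: 20.0
```

```bash
python3 - <<'E'
from h import *
np.set_printoptions(precision=1,suppress=True)
s=state();print(s["ee_pos"],s["ee_rot"],s["time_s"],s["gripper_width"])
c=camera_info("wrist");np.save("pics/wrist4.npy",c,allow_pickle=True);f=grab_frame("wrist");cv2.imwrite("pics/w4.png",f)
t=grab_frame("top");cv2.imwrite("pics/top4.png",t)
print(s["force"])
E
```

```text
[529.1  29.1 129.1] [-180.   -0. -178.] 11.35 30.19601132782563
[ 0.2  0.2 -2.1]
```

View pics/w4.png

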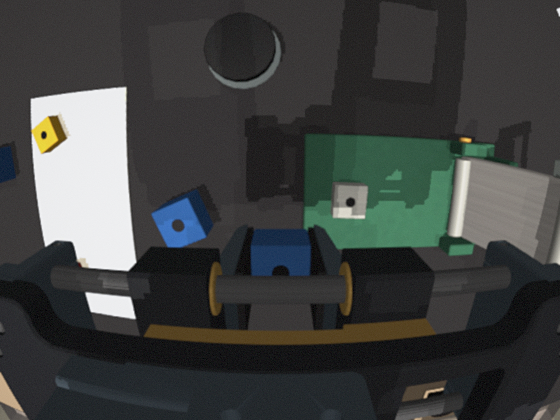

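The steel block's hole is at (350.5,202) with its top face at about (349,200). The held blue block's hole is at about (281,271).

```bash
python3 - <<'E'
from h import *
np.set_printoptions(precision=1,suppress=True)
c=np.load("pics/wrist4.npy",allow_pickle=True).item();f=cv2.imread("pics/w4.png")
print("steel hole",plane("wrist",[350.5,202],27,c),"held hole",plane("wrist",[281,271],150,c))
h=cv2.cvtColor(f,cv2.COLOR_BGR2HSV)
g=cv2.cvtColor(f,cv2.COLOR_BGR2GRAY)
m=np.zeros(g.shape,np.uint8);m[170:235,320:385]=((h[170:235,320:385,1]<60)&(g[170:235,320:385]>60))*255
b=max(cv2.findContours(m,cv2.RETR_EXTERNAL,cv2.CHAIN_APPROX_NONE)[0],key=cv2.contourArea)
P=plane("wrist",b[:,0],27,c)[:,:2].astype(np.float32);r=cv2.minAreaRect(P);print("steel mask z27",r, cv2.boundingRect(b))
for y in (185,195,205,215): print(y,g[y,326:376].tolist())
m=blobs(f[225:300,240:320],(100,100,20),(125,255,255))
for b in m: print("held",cv2.boundingRect(b))
E
```

```text
steel hole [[522.7  89.8  27. ]] held hole [[529.3  28.8 150. ]]
steel mask z27 ((521.0914916992188, 88.36857604980469), (32.69221115112305, 32.72325897216797), 1.7634608745574951) (331, 182, 37, 37)
185 [54, 56, 59, 57, 57, 56, 67, 65, 74, 96, 108, 109, 110, 121, 123, 118, 119, 116, 112, 107, 105, 106, 103, 102, 104, 99, 98, 94, 92, 94, 90, 90, 92, 94, 99, 96, 94, 92, 95, 93, 90, 82, 80, 78, 76, 80, 78, 78, 81, 77]
195 [53, 59, 56, 57, 60, 63, 64, 73, 97, 108, 112, 112, 135, 146, 146, 142, 142, 144, 140, 141, 142, 142, 145, 141, 141, 142, 143, 142, 143, 139, 141, 143, 151, 155, 155, 156, 158, 156, 159, 157, 144, 106, 79, 78, 75, 78, 78, 80, 78, 77]
205 [96, 94, 94, 98, 93, 88, 80, 87, 104, 107, 108, 105, 113, 134, 140, 136, 137, 141, 141, 133, 97, 61, 36, 23, 24, 29, 39, 69, 107, 131, 144, 150, 152, 154, 154, 154, 152, 154, 153, 144, 104, 82, 77, 78, 74, 82, 78, 81, 79, 81]
215 [101, 101, 103, 107, 103, 100, 117, 168, 188, 190, 189, 193, 212, 217, 220, 218, 216, 215, 215, 218, 218, 215, 216, 215, 205, 187, 182, 178, 181, 182, 184, 182, 194, 199, 196, 196, 199, 200, 181, 133, 112, 113, 115, 117, 115, 116, 112, 114, 114, 116]
held (10, 4, 62, 47)
```

Request:
{"op": "move_arm", "data": {
  "motion": [
    [26,[-0.06,0.5,0],[0,0,0]],
    [26,[-0.07,0.7,0],[0,0,0]],
    [26,[-0.07,0.7,-0.3],[0,0,0]],
    [26,[-0.06,0.53,-0.8],[0,0,0]],
    [26,[0,0,-0.9],[0,0,0]],
    [26,[0,0,-0.7],[0,0,0]],
    [26,[0,0,-0.5],[0,0,0]],
    [26,[0,0,-0.3],[0,0,0]],
    [26,[0,0,-0.14],[0,0,0]],
    [26,[0,0,0],[0,0,0]],
    [26,[0,0,0],[0,0,0]],
    [26,[0,0,0],[0,0,0]]
  ]
}}

```text
time_s: 12.45
ee_pos: [523.7, 90.6, 39.1]
ee_rot: [180.0, 0.1, -178.0]
force: [-0.2, 0.5, -2.1]
gripper_width: 29.8
gripper_force: 20.0
```

Request:
{"op": "move_arm", "data": {
  "motion": [
    [26,[-0.03,0,-0.06],[0,0,0]],
    [26,[0,-0.02,-0.06],[0,0,0]],
    [26,[0,0,-0.06],[0,0,0]],
    [26,[0,0,-0.04],[0,0,0]],
    [26,[0,0,0],[0,0,0]],
    [26,[0,0,0],[0,0,0]]
  ]
}}

```text
time_s: 12.95
ee_pos: [522.1, 90.0, 32.6]
ee_rot: [180.0, -0.0, -178.0]
force: [-0.1, -0.7, -2.2]
gripper_width: 29.9
gripper_force: 20.0
```

Request:
{"op": "move_arm", "data": {
  "motion": [
    [26,[0,0,-0.02],[0,0,0]],
    [26,[0,0,-0.02],[0,0,0]],
    [26,[0,0,-0.02],[0,0,0]],
    [26,[0,0,0],[0,0,0]]
  ]
}}

```text
time_s: 13.28
ee_pos: [522.0, 90.0, 31.1]
ee_rot: [180.0, -0.0, -178.0]
force: [-1.1, -0.1, -2.2]
gripper_width: 30.3
gripper_force: 20.0
```

Request:
{"op": "move_arm", "data": {
  "motion": [
    [26,[0,0,-0.02],[0,0,0]],
    [26,[0,0,-0.02],[0,0,0]],
    [26,[0,0,0],[0,0,0]]
  ]
}}

```text
time_s: 13.53
ee_pos: [522.2, 90.0, 30.4]
ee_rot: [180.0, 0.0, -178.0]
force: [-0.7, -0.3, -0.4]
gripper_width: 29.8
gripper_force: 20.0
```

Request:
{"op": "move_arm", "data": {
  "motion": [
    [26,[0,0,-0.02],[0,0,0]],
    [26,[0,0,0],[0,0,0]],
    [32,[0,0,0],[0,0,0]],
    [36,[0,0,0],[0,0,0]],
    [44,[0,0,0],[0,0,0]],
    [50,[0,0,0],[0,0,0]],
    [50,[0,0,0.2],[0,0,0]],
    [50,[0,0,0.4],[0,0,0]],
    [50,[0,0,0.8],[0,0,0]],
    [50,[0,0,1],[0,0,0]],
    [50,[0,0,1],[0,0,0]],
    [50,[0,-0.5,1],[0,0,0]],
    [50,[0,-0.7,1],[0,0,0]],
    [50,[0,-0.7,0.6],[0,0,0]],
    [50,[0,-0.5,0],[0,0,0]],
    [50,[0,0,0],[0,0,0]],
    [50,[0,0,0],[0,0,0]]
  ]
}}

```text
time_s: 14.95
ee_pos: [521.4, 29.8, 179.1]
ee_rot: [180.0, -0.1, -178.0]
force: [0.2, -0.2, 0.4]
gripper_width: 50.3
gripper_force: 0.0
```

```bash
python3 - <<'E'
from h import *
np.set_printoptions(precision=1,suppress=True)
s=state();print(s["ee_pos"],s["ee_rot"],s["time_s"],s["force"])
c=camera_info("wrist");np.save("pics/wrist5.npy",c,allow_pickle=True);f=grab_frame("wrist");cv2.imwrite("pics/w5.png",f)
sd=grab_frame("side");cv2.imwrite("pics/side5.png",sd)
for b in blobs(f,(100,100,40),(125,255,255)):
    P=plane("wrist",b[:,0],53,c)[:,:2].astype(np.float32);print(cv2.boundingRect(b),cv2.minAreaRect(P))
a=np.hstack([cv2.resize(f[120:270,290:490],(440,330),interpolation=cv2.INTER_CUBIC),cv2.resize(sd[170:260,170:265],(348,330),interpolation=cv2.INTER_CUBIC)]);cv2.imwrite("pics/c5.png",a)
E
```

```text
[521.4  29.8 179.1] [ 180.    -0.1 -178. ] 14.95 [ 0.2 -0.2  0.4]
(168, 187, 53, 53) ((538.1723022460938, -53.60443878173828), (41.18656921386719, 47.006500244140625), 24.307527542114258)
(325, 183, 34, 35) ((519.5869140625, 87.29344940185547), (33.447330474853516, 32.56296920776367), 1.8631219863891602)
(0, 148, 40, 38) ((490.013427734375, -280.1806945800781), (38.10052490234375, 68.52483367919922), 7.967362880706787)
```

View pics/c5.png

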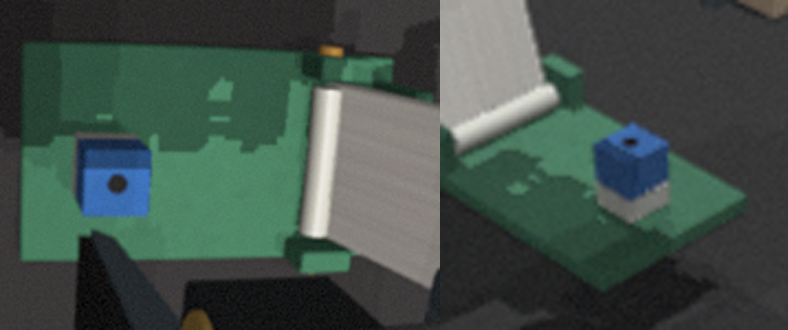

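The blue block stands square on the steel one (crop (117,184), and level in the side crop at (632,165)). I go back above the bar, grip it, and lower the plate.

Request:
{"op": "move_arm", "data": {
  "motion": [
    [40,[0,0.2,0.8],[0,0,0]],
    [40,[-0.02,0.6,1],[0,0,0]],
    [40,[-0.03,0.9,1],[0,0,0]],
    [40,[-0.03,1,0.44],[0,0,0]],
    [40,[-0.04,1,0],[0,0,0]],
    [40,[-0.04,1,0],[0,0,0]],
    [40,[-0.04,1,0],[0,0,0]],
    [40,[-0.04,1,0],[0,0,0]],
    [40,[-0.04,1,0],[0,0,0]],
    [40,[-0.04,1,0],[0,0,0]],
    [40,[0,0.55,0],[0,0,0]],
    [40,[0,0,0],[0,0,0]],
    [40,[0,0,0],[0,0,0]],
    [40,[0,0,0],[0,0,0]]
  ]
}}

```text
time_s: 16.22
ee_pos: [513.9, 260.6, 260.2]
ee_rot: [-179.9, -0.1, -178.0]
force: [0.4, -0.3, -0.3]
gripper_width: 40.1
gripper_force: 0.0
```

```bash
python3 - <<'E'
from h import *
np.set_printoptions(precision=1,suppress=True)
s=state();print(s["ee_pos"],s["ee_rot"],s["time_s"],s["gripper_width"])
c=camera_info("wrist");f=grab_frame("wrist");cv2.imwrite("pics/w6.png",f)
for b in blobs(f,*HUE["red"]):
    r=cv2.minAreaRect(b);P=plane("wrist",cv2.boxPoints(r),189,c);print(np.array(r[0]),np.array(r[1]));print(P,P.mean(0))
E
```

```text
[513.9 260.6 260.2] [-179.9   -0.1 -178. ] 16.2167 40.11595189337039
[ 12.5 239.4] [17.4 22.8]
[[548.3 -44.7 189. ]
 [537.1  -3.8 189. ]
 [554.8  -0.1 189. ]
 [567.3 -41.2 189. ]] [551.9 -22.4 189. ]
[282.  215.5] [99. 12.]
[[473.9 255.1 189. ]
 [473.6 264.  189. ]
 [554.7 267.5 189. ]
 [555.  257.7 189. ]] [514.3 261.1 189. ]
```

Bar confirmed at (514, 261). I descend 90 mm and grip.

Request:
{"op": "move_arm", "data": {
  "motion": [
    [40,[0,0.01,-0.5],[0,0,0]],
    [40,[0,0,-0.8],[0,0,0]],
    [40,[0,0,-0.9],[0,0,0]],
    [40,[0,0,-0.7],[0,0,0]],
    [40,[0,0,-0.45],[0,0,0]],
    [40,[0,0,-0.21],[0,0,0]],
    [40,[0,0,0],[0,0,0]],
    [20,[0,0,0],[0,0,0]],
    [12,[0,0,0],[0,0,0]],
    [6,[0,0,0],[0,0,0]],
    [6,[0,0,0],[0,0,0]],
    [6,[0,0,0],[0,0,0]],
    [6,[0,0,0],[0,0,0]]
  ],
  "grip_force": 20
}}

```text
time_s: 17.35
ee_pos: [514.4, 261.5, 172.3]
ee_rot: [180.0, 0.1, -178.0]
force: [0.4, 0.2, 1.9]
gripper_width: 9.3
gripper_force: 20.0
```

```bash
python3 arc.py 1.83 0.38 40 2
```

```text
[0.0, -0.05, 0.02]
[0.0, -0.05, 0.01]
[0.01, -0.07, 0.02]
[0.0, -0.08, 0.03]
[0.0, -0.1, 0.03]
[0.01, -0.12, 0.03]
[0.0, -0.14, 0.03]
[0.01, -0.18, 0.04]
[0.0, -0.2, 0.04]
[0.01, -0.24, 0.04]
[0.01, -0.28, 0.04]
[0.01, -0.3, 0.02]
[0.02, -0.34, 0.01]
[0.01, -0.36, 0.0]
[0.01, -0.4, -0.03]
[0.02, -0.41, -0.05]
[0.01, -0.43, -0.07]
[0.02, -0.43, -0.11]
[0.01, -0.44, -0.14]
[0.02, -0.43, -0.17]
[0.01, -0.42, -0.2]
[0.02, -0.41, -0.22]
[0.01, -0.37, -0.24]
[0.01, -0.36, -0.25]
[0.01, -0.32, -0.27]
[0.01, -0.29, -0.26]
[0.01, -0.25, -0.26]
[0.01, -0.23, -0.26]
[0.01, -0.19, -0.24]
[0.0, -0.16, -0.22]
[0.01, -0.14, -0.2]
[0.0, -0.11, -0.17]
[0.0, -0.1, -0.16]
[0.01, -0.07, -0.13]
[0.0, -0.06, -0.11]
[0.0, -0.05, -0.09]
[0.0, -0.04, -0.07]
[0.0, -0.03, -0.06]
[0.0, -0.02, -0.05]
[0.0, -0.02, -0.05]
total mm [   7.5  -217.25  -93.  ]
```

Request:
{"op": "move_arm", "data": {
  "motion": [
    [6,[0,-0.05,0.02],[0,0,0]],
    [6,[0,-0.05,0.01],[0,0,0]],
    [6,[0.01,-0.07,0.02],[0,0,0]],
    [6,[0,-0.08,0.03],[0,0,0]],
    [6,[0,-0.1,0.03],[0,0,0]],
    [6,[0.01,-0.12,0.03],[0,0,0]],
    [6,[0,-0.14,0.03],[0,0,0]],
    [6,[0.01,-0.18,0.04],[0,0,0]],
    [6,[0,-0.2,0.04],[0,0,0]],
    [6,[0.01,-0.24,0.04],[0,0,0]],
    [6,[0.01,-0.28,0.04],[0,0,0]],
    [6,[0.01,-0.3,0.02],[0,0,0]],
    [6,[0.02,-0.34,0.01],[0,0,0]],
    [6,[0.01,-0.36,0],[0,0,0]],
    [6,[0.01,-0.4,-0.03],[0,0,0]],
    [6,[0.02,-0.41,-0.05],[0,0,0]],
    [6,[0.01,-0.43,-0.07],[0,0,0]],
    [6,[0.02,-0.43,-0.11],[0,0,0]],
    [6,[0.01,-0.44,-0.14],[0,0,0]],
    [6,[0.02,-0.43,-0.17],[0,0,0]]
  ]
}}

```text
time_s: 19.02
ee_pos: [518.3, 133.8, 166.0]
ee_rot: [-180.0, -0.0, -178.0]
force: [2.3, -0.3, -0.3]
gripper_width: 9.6
gripper_force: 20.0
```

Request:
{"op": "move_arm", "data": {
  "motion": [
    [6,[0.01,-0.42,-0.2],[0,0,0]],
    [6,[0.02,-0.41,-0.22],[0,0,0]],
    [6,[0.01,-0.37,-0.24],[0,0,0]],
    [6,[0.01,-0.36,-0.25],[0,0,0]],
    [6,[0.01,-0.32,-0.27],[0,0,0]],
    [6,[0.01,-0.29,-0.26],[0,0,0]],
    [6,[0.01,-0.25,-0.26],[0,0,0]],
    [6,[0.01,-0.23,-0.26],[0,0,0]],
    [6,[0.01,-0.19,-0.24],[0,0,0]],
    [6,[0,-0.16,-0.22],[0,0,0]],
    [6,[0.01,-0.14,-0.2],[0,0,0]],
    [6,[0,-0.11,-0.17],[0,0,0]],
    [6,[0,-0.1,-0.16],[0,0,0]],
    [6,[0.01,-0.07,-0.13],[0,0,0]],
    [6,[0,-0.06,-0.11],[0,0,0]],
    [6,[0,-0.05,-0.09],[0,0,0]],
    [6,[0,-0.04,-0.07],[0,0,0]],
    [6,[0,-0.03,-0.06],[0,0,0]],
    [6,[0,-0.02,-0.05],[0,0,0]],
    [6,[0,-0.02,-0.05],[0,0,0]]
  ]
}}

```text
time_s: 20.68
ee_pos: [521.2, 44.2, 78.6]
ee_rot: [-180.0, -0.0, -177.9]
force: [-3.9, -0.3, -0.1]
gripper_width: 9.7
gripper_force: 20.0
```

Request:
{"op": "move_arm", "data": {
  "motion": [
    [6,[0,0,0],[0,0,0]],
    [6,[0,0,0],[0,0,0]],
    [6,[0,0,0],[0,0,0]]
  ]
}}

```text
time_s: 20.93
ee_pos: [521.2, 44.2, 78.7]
ee_rot: [180.0, -0.0, -178.0]
force: [-4.7, -0.8, -1.2]
gripper_width: 9.5
gripper_force: 20.0
```

Request:
{"op": "move_arm", "data": {
  "motion": [
    [6,[0,-0.01,-0.02],[0,0,0]],
    [6,[0,-0.01,-0.03],[0,0,0]],
    [6,[0,-0.01,-0.03],[0,0,0]],
    [6,[0,-0.01,-0.03],[0,0,0]],
    [6,[0,-0.01,-0.03],[0,0,0]],
    [6,[0,0,0],[0,0,0]],
    [6,[0,0,0],[0,0,0]]
  ]
}}

```text
time_s: 21.52
ee_pos: [521.3, 42.6, 75.1]
ee_rot: [-180.0, -0.0, -178.0]
force: [-6.0, -1.8, -0.9]
gripper_width: 9.9
gripper_force: 20.0
```

Request:
{"op": "move_arm", "data": {
  "motion": [
    [6,[0,-0.01,-0.02],[0,0,0]],
    [6,[0,-0.01,-0.02],[0,0,0]],
    [6,[0,0,0],[0,0,0]],
    [6,[0,0,0],[0,0,0]]
  ]
}}

```text
time_s: 21.85
ee_pos: [521.3, 42.2, 74.2]
ee_rot: [-180.0, -0.0, -177.9]
force: [-4.4, -1.5, -0.7]
gripper_width: 9.6
gripper_force: 20.0
```

Request:
{"op": "move_arm", "data": {
  "motion": [
    [6,[0,-0.01,-0.02],[0,0,0]],
    [6,[0,-0.01,-0.02],[0,0,0]],
    [6,[0,0,0],[0,0,0]],
    [6,[0,0,0],[0,0,0]]
  ]
}}

```text
time_s: 22.18
ee_pos: [521.4, 41.8, 73.2]
ee_rot: [-180.0, -0.0, -178.0]
force: [-5.0, -2.0, -0.0]
gripper_width: 9.0
gripper_force: 20.0
```

Request:
{"op": "move_arm", "data": {
  "motion": [
    [6,[0,-0.01,-0.02],[0,0,0]],
    [6,[0,0,0],[0,0,0]],
    [6,[0,0,0],[0,0,0]]
  ]
}}

```text
time_s: 22.43
ee_pos: [521.3, 41.8, 73.1]
ee_rot: [180.0, -0.0, -178.0]
force: [-6.2, -1.4, 2.0]
gripper_width: 8.7
gripper_force: 20.0
```

Force z rose to +2 N, so the roller is resting on the block. I release gently and withdraw upward.

Request:
{"op": "move_arm", "data": {
  "motion": [
    [11,[0,0,0],[0,0,0]],
    [14,[0,0,0],[0,0,0]],
    [20,[0,0,0],[0,0,0]],
    [30,[0,0,0],[0,0,0]],
    [36,[0,0,0],[0,0,0]],
    [36,[0,0,0],[0,0,0]],
    [36,[0,0,0.2],[0,0,0]],
    [36,[0,0,0.5],[0,0,0]],
    [36,[0,0,1],[0,0,0]],
    [36,[0,0,1],[0,0,0]],
    [36,[0,0,1],[0,0,0]],
    [36,[0,0,1],[0,0,0]],
    [36,[0,-1,0.5],[0,0,0]],
    [36,[0,-1,0],[0,0,0]],
    [36,[0,-1,0],[0,0,0]],
    [36,[0,-1,0],[0,0,0]],
    [36,[0,0,0],[0,0,0]],
    [36,[0,0,0],[0,0,0]]
  ],
  "grip_force": 5
}}

```text
time_s: 23.93
ee_pos: [521.6, -59.1, 203.0]
ee_rot: [180.0, 0.0, -178.1]
force: [-0.5, -0.1, -0.1]
gripper_width: 35.9
gripper_force: 0.0
```

```bash
python3 - <<'E'
from h import *
np.set_printoptions(precision=1,suppress=True)
s=state();print(s["ee_pos"],s["time_s"],s["force"])
sd=grab_frame("side");tp=grab_frame("top")
c=[c for c in blobs(sd,*HUE["red"]) if c[:,0,0].mean()<300];print("bar side",[cv2.minAreaRect(x)[0] for x in c],"exp",[proj("side",[521,205.4-(178*np.cos(a)-11*np.sin(a)),20+178*np.sin(a)+11*np.cos(a)])[0] for a in(.31,.349,.39)])
cv2.imwrite("pics/c7.png",cv2.resize(sd[150:270,140:300],None,fx=4.5,fy=4.5,interpolation=cv2.INTER_CUBIC))
E
```

```text
[521.6 -59.1 203. ] 23.9333 [-0.5 -0.1 -0.1]
bar side [(237.0, 200.99998474121094)] exp [array([235.2, 205.4]), array([234.2, 202. ]), array([233.1, 198.5])]
```

View pics/c7.png

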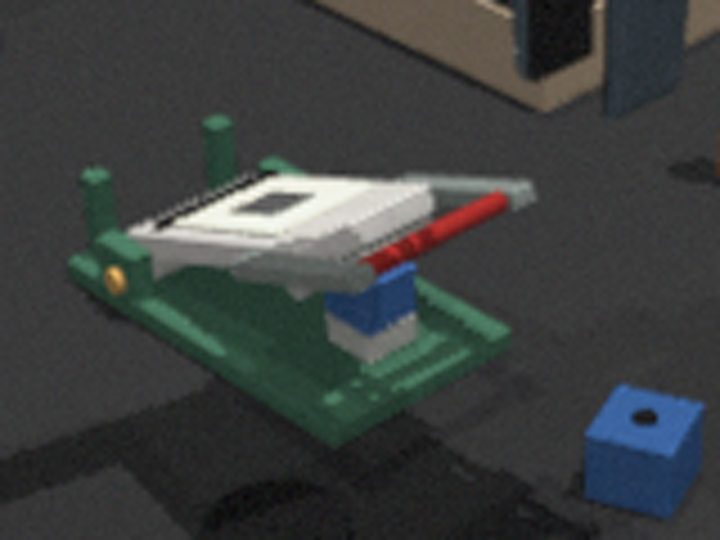

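The picture shows the plate resting on the blue block (370,300), which stands squarely on the steel one (372,338). The bar's height matches about 20 degrees and the robot is clear, so I hand in.

```bash
python3 -c "
from workcell import *
print(job_done())"
```

```text
the job is handed in; nothing more can be done
None
```

I handed the job in at about 24 s: the plate rests at about 20 degrees by the side camera, on the small blue block standing square on the steel one; the other things were left alone, and `job_done()` gave no verdict.

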